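Slide the sample stage to its marked stop

TASK

On the trolley to your left, beside the fume hood, bring the sample stage on the rail to its reading position: press down the ribbed pad in the middle of the carriage to free its brake and, keeping it pressed, push the carriage along the rail until it rests against the marked stop, the one with the round disc on top. Then let the pad spring up so that the brake holds, and move clear. Work only with the fingertips, without forcing anything, and leave the small things beside the rail where they are.

Things in the scene. Friction and masses are not known exactly. Their poses are not given: they have to be found in the camera images.
- rail: Low straight aluminium rail, 310 long, 62 wide, 16 high, fixed on a grey trolley (top at z = 0) ahead and to the left of the robot. It points roughly away from the robot. The corner post of the fume hood stands close by on the rail's +x side: come from straight above or leaning in from the -x side. Origin: middle of its underside; y along the rail, outward; z up. The two stops and the carriage sit on it.
- stage_mid (a point): Middle of the grey carriage that slides on the rail, 28 above the trolley top. The carriage is 90 long along the rail over the rubber bumpers at its ends and 58 wide; at each end stands an upright wall 18 thick whose top is 52 above the trolley top, leaving 50 clear between the walls; the pad lies between them, open at both sides. Axes as the rail's.
- stage (a joint): Position of the carriage along the rail in m, 0 at the rail's middle, growing along the rail's +y. A sprung friction brake holds it against about 70 N as long as the pad is up; with the pad down it slides with about 2 N. A small stage plate with a watch glass sticks out 97 mm from the carriage's middle on its -x side, at most 31 mm above the trolley top, and moves with it.
- pad_top (a point): Middle of the top of the black ribbed brake pad set in the carriage's middle, 46 along the rail x 44 across; its top is 47 above the trolley top when up and 41 when fully down (it moves with the pad). Axes as the rail's.
- brake_pad (a joint): How far the pad is pressed down, m: 0 up (brake on), 0.006 fully down on its end stop. It springs back by itself. The brake begins to let go at about 9 N and the pad is fully down at about 12 N; 15 to 20 N in all is plenty.
- marked_stop: The marked stop: aluminium block clamped over the rail, 24 along the rail x 58 wide, its block top 42 above the trolley top, carrying a short steel stem with a flat round steel disc, 32 dia, whose top is 70 above the trolley top. Origin on the rail's top, under the block's middle, 16 above the trolley top. It may be at either end of the rail. It does not move. The carriage touches it when their middles are 57 apart along the rail.
- plain_stop: The plain stop: the same aluminium block without stem and disc, top 42 above the trolley top, near the other end of the rail. Origin as for the marked stop. It does not move.
- vial_a: Bystander, loose, standing beside the rail: small clear screw-cap vial with black cap, 27 dia x 60. Origin: centre of its underside.
- vial_b: Bystander, loose, standing beside the rail: small clear screw-cap vial with white cap, 27 dia x 60. Origin: centre of its underside.
- vial_c: Bystander, loose, standing beside the rail: small clear screw-cap vial with black cap, 27 dia x 60. Origin: centre of its underside.
- vial_d: Bystander, loose, standing beside the rail: small amber vial with black cap, 22 dia x 45. Origin: centre of its underside.
- beaker_b: Bystander, loose, standing beside the rail: small glass beaker with white crystals, 44 dia x 50. Origin: centre of its underside.
- rubber_septum: Bystander, loose, standing beside the rail: small rubber septum, 21 dia x 18. Origin: centre of its underside.
- stir_bar_0: Bystander, loose: white magnetic stir bar lying flat, 11 x 38 x 11. Origin: centre of its underside.

How it is judged:
By the outcome, as a careful person would: the job done as asked, in the order asked, and still so for the second after the job is handed in, with the robot touching nothing.
It also fails if it takes over 40 s, if anything falls off the work surface, if the arm or the gripper's body presses on something with over 40 N, if the wrist force passes 120 N, or if a joint passes its speed limit or range.

ROBOT

A 6-joint arm with a two-finger parallel gripper is mounted at the origin on a cart in front of the work surface, level with it; the furniture and walls round the work are solid. World frame = base frame: x ahead of the robot, y to its left, z up, the work surface at z = 0. Lengths are in mm, angles in rad, forces in N, time in s.
With the tool pointing down it reaches from about 350 to 775 mm from the base axis. Payload 7.3 kg.
Tool frame: the origin (TCP) lies at the very end of the fingers, on their centre line; the grasp point (between the pads) lies 19 mm behind it; z points along the fingers, y is the line along which they close (so a half turn about z gives the same grasp; the last joint's range is limited). The gripper opens to 92 mm and grips with 3 to 60 N. Pads are 19 mm wide; open, the fingers measure 130 mm over their backs; the gripper's body (75 mm by 190 mm) begins 47 mm behind the grasp point.
Start: joints at [1.043, 0.342, 1.524, -0, 1.275, -0.146], TCP at [195.6, 487.226, 188.041] pointing down, gripper open.
Joint ranges: [-2.53, 2.53], [-0.77, 2.02], [0.04, 2.7], [-1, 4.14], [0.28, 2.66], [-3.11, 3.11]. Speed limits (rad/s): [2.57, 2.57, 3.14, 3.14, 3.14, 3.14].

INTERFACE

Orientations are given as [roll, pitch, yaw] about the fixed x, y, z axes, in that order (R = Rz(yaw) Ry(pitch) Rx(roll)).
In Python, from plant import * gives the robot as it stands.
- The arm moves only by the tool arm_command, never from a script. Its arguments are lists of equal length, an entry for each row: "gripper": the finger opening in mm, from 0 to 91.8; "dp": the shift along the tool's x, y, z in units of 25 mm (1.0 is 25 mm), a list of three; "twist": the turn about the tool's z in units of 5 degrees (1.0 is 5 degrees). A call has exactly 5 rows; each row shifts and turns the commanded pose from where the row before left it, along the tool's axes as they then stand; what a row does not reach is not made up. A row lasts 1/8 s, in which the tool goes at most 62.5 mm and 10.7 degrees, less where a joint would pass 70% of its speed; a pose out of reach is approached as far as the arm can. A call is refused whole if a number of a shift passes 1 or a number of a turn 1, either way. A call with a gripper value outside its range is refused whole. The fingers move at their own pace and stop on an object; the grip force is fixed at half the most. Time passes only in rows, so rows that do not move let the fingers close, or fill a call up. It gives the time, the measured TCP pose, the force, the opening and the grip force at its end, in the units of the state.
- get_obs(): the state, without advancing time (a new reading comes with each control period).
- capture(name): name is "scene" or "top" or "wrist"; returns the picture (480x640x3 uint8, red, green, blue); there is no depth.
- get_calibration(name): a dict with "mtx" (3x3 intrinsics, pixels), "position" and "attitude" of the camera in the world; the wrist camera has in their place "mount" (4x4, takes a point from camera to tool coordinates, whose origin is the TCP and whose axes are the flange's). Camera axes: x right, y down, z forward; pixel columns grow to the right and rows downward; lengths in mm; the calibration is good to about 2 mm. The wrist camera is an equidistant fisheye: a pixel r from the principal point sees the ray r / f radians off the axis. A picture is of the moment at which its call begins: read the wrist's pose just before it. get_calibration takes no time and is no camera call.
- close_job(): hands the job in; it is judged then, once.
The state is a dict: "time": time; "joint_positions": joint angles; "dq": joint speeds; "tau": joint torques, N m; "tool_pos": TCP position; "tcp_rot": TCP orientation; "contact_force": force on the tool from outside, world axes, zero at the start; "moment": the same for the moment, N m; "grip_width": finger opening in mm; "finger_force": force on a finger pad.
Only numpy, scipy, OpenCV 4.12 (cv2) and the standard library are available. Lean on these libraries where they do the work, as an engineer would, in place of code of your own. Each camera call takes 0.05 s, during which the arm holds its last target. There are 200 camera calls.

## Working session

There is one attempt and no reset: what is moved stays moved. The work goes in short steps, Python scripts to look and compute and a tool call to move; the robot and the scene stay as the last step left them, time stands still between calls to the robot, and variables do not carry over. Pictures are saved under pics/ and viewed, at most 10 in all, crops included, and the job is handed in when it is done.

Besides the shell and the picture viewer there is one more tool, called after "Call:" as name(argument=value, ...), one argument or row to a line, values as JSON. arm_command: Moves the arm, as the interface text tells. Its arguments: {"type":"object","properties":{"gripper":{"type":"array"},"dp":{"type":"array"},"twist":{"type":"array"}},"required":["gripper","dp","twist"]}

```bash
mkdir -p pics
python3 - <<'E'
from plant import *
import cv2
o=get_obs();print({k:o[k] for k in('time','tool_pos','tcp_rot','contact_force','grip_width')})
for n in("scene","top","wrist"):
    im=capture(n);cv2.imwrite(f"pics/{n}0.png",im[:,:,::-1]);print(n,get_calibration(n))
E
```

```text
{'time': 0.0, 'tool_pos': array([195.36339462, 486.80012547, 187.34441769]), 'tcp_rot': array([-3.14008461e+00, -1.85003385e-04,  2.75980318e+00]), 'contact_force': array([ 0.45239871,  0.20424105, -0.09524139]), 'grip_width': 91.68895764550562}
scene {'mtx': array([[611.94500706,   0.        , 318.28132949],
       [  0.        , 611.94500706, 240.68883586],
       [  0.        ,   0.        ,   1.        ]]), 'position': array([-14.56145464, -39.86221866, 684.36316105]), 'attitude': array([-2.33968654,  0.01110168, -0.63196331])}
top {'mtx': array([[436.97174593,   0.        , 331.34012178],
       [  0.        , 436.97174593, 240.12164039],
       [  0.        ,   0.        ,   1.        ]]), 'position': array([255.36202937, 459.93099185, 902.73677307]), 'attitude': array([-3.00238152,  0.00999421, -1.58234662])}
wrist {'mtx': array([[371.64829954,   0.        , 316.35422806],
       [  0.        , 371.64829954, 237.49981199],
       [  0.        ,   0.        ,   1.        ]]), 'mount': array([[-3.46781506e-04, -9.64718681e-01, -2.63282636e-01,
         7.06330519e+01],
       [ 9.99999936e-01, -3.10669980e-04, -1.78790181e-04,
        -4.15647309e-01],
       [ 9.06882158e-05, -2.63282681e-01,  9.64718727e-01,
        -1.96546151e+02],
       [ 0.00000000e+00,  0.00000000e+00,  0.00000000e+00,
         1.00000000e+00]])}
```

View pics/top0.png

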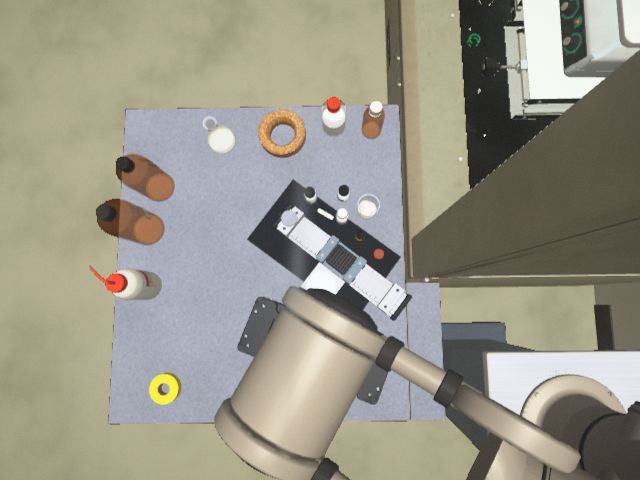

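View pics/wrist0.png

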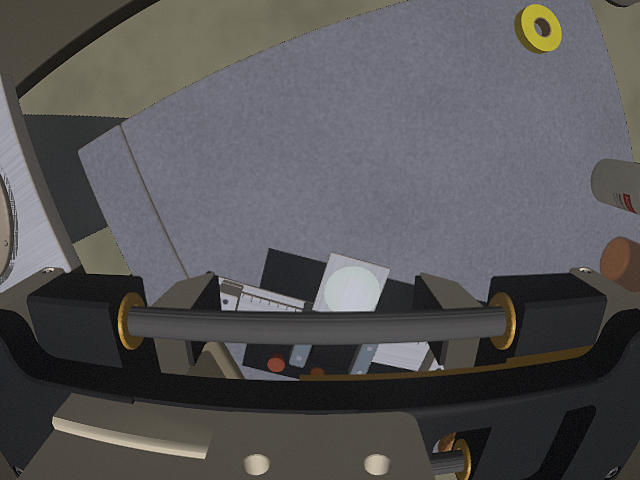

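View pics/scene0.png

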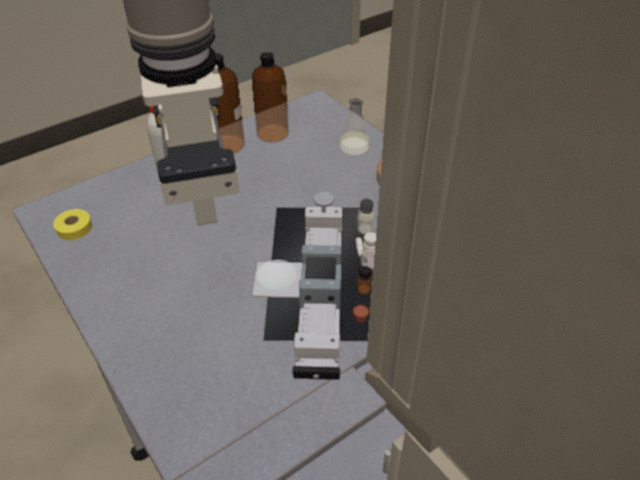

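Top view: the rail runs from the plain stop at about (392,300) to the disc (291,217), with the carriage at (341,258). So the marked stop is at the outer end. In the scene view the disc is at (323,198) and the pad at (321,266). I'll crop both for precise pixels.

Run:
```python
import cv2,numpy as np
a=cv2.resize(cv2.imread("pics/top0.png")[195:325,270:420],None,fx=4,fy=4,interpolation=cv2.INTER_CUBIC)
b=cv2.resize(cv2.imread("pics/scene0.png")[185:385,245:385],None,fx=2.6,fy=2.6,interpolation=cv2.INTER_CUBIC)[:520]
a=cv2.resize(a,(433,375)); # scale 433/150=2.887
c=np.zeros((520,433+b.shape[1],3),np.uint8);c[:375,:433]=a;c[:,433:]=b
print(c.shape);cv2.imwrite("pics/crop.png",c)
```

```text
(520, 797, 3)
```

View pics/crop.png

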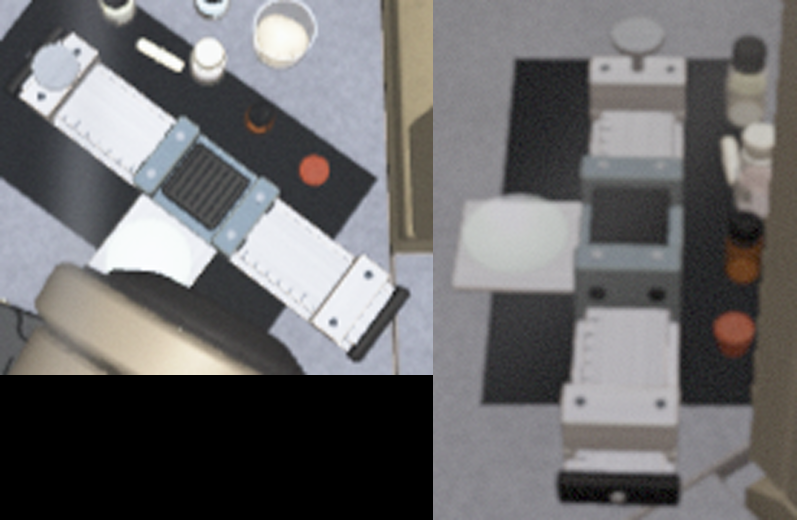

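The crop shows both wall tops with their screws, the pad, the disc and the screws of the two stops. Next I'll cast rays onto the known heights from both cameras.

```bash
cat > h.py <<'E'
from plant import *
import numpy as np, cv2
from scipy.spatial.transform import Rotation as Ro
def cast(n,uv,z):
    c=get_calibration(n);R=Ro.from_euler('xyz',c['attitude']).as_matrix()
    d=R@np.linalg.inv(c['mtx'])@[*uv,1];p=c['position'];return p+d*(z-p[2])/d[2]
def Rt(o): return Ro.from_euler('xyz',o['tcp_rot']).as_matrix()
E
python3 - <<'E'
from h import *
np.set_printoptions(precision=1,suppress=True)
T={'disc':((57,67),70),'pad':((205,187),47),'w1':((181,135),52),'w2':((153,173),52),'w3':((261,197),52),'w4':((233,235),52),'m1':((69,47),42),'m2':((40,97),42),'p1':((368,274),42),'p2':((333,322),42),'sep':((314,170),18),'amb':((259,117),45),'vb':((209,52),60)}
S={'disc':((638,36),70),'pad':((630,216),47),'w1':((656,169),52),'w2':((607,172),52),'w3':((656,254),52),'w4':((600,257),52),'m1':((669,68),42),'m2':((605,68),42),'p1':((660,404),42),'p2':((580,402),42),'sep':((734,324),18),'amb':((744,228),45),'vb':((758,140),60)}
P={}
for k in T:
    a=cast('top',np.array(T[k][0])/2.887+[270,195],T[k][1]);b=cast('scene',(np.array(S[k][0])-[433,0])/2.6+[245,185],S[k][1])
    print(k,a[:2],b[:2]);P[k]=((a+b)/2)[:2]
m=(P['m1']+P['m2'])/2;p=(P['p1']+P['p2'])/2;c=sum(P['w%d'%i] for i in(1,2,3,4))/4
y=(m-p)/np.linalg.norm(m-p);print('marked',m,'plain',p,'car',c,'dir',y,np.degrees(np.arctan2(-y[0],y[1])),'gap m-c',(m-c)@y,'c-p',(c-p)@y)
for k in P:
    d=P[k]-c;print(k,d@y,d@[y[1],-y[0]])
o=get_obs();print(o['tool_pos'],Rt(o))
E
```

```text
disc [416.1 547.1] [417.2 546.8]
pad [336.1 448.6] [338.4 448.2]
w1 [371.4 464.4] [368.9 464.9]
w2 [345.6 483.7] [345.5 479.5]
w3 [328.4 410.9] [330.3 413.7]
w4 [303.  430.3] [305.1 429.8]
m1 [435.6 541.7] [434.  537.9]
m2 [400.5 561.8] [402.7 561.4]
p1 [276.1 339. ] [277.  339.8]
p2 [244.3 363.6] [245.8 364.5]
sep [349.9 371.2] [351.9 372.4]
amb [384.1 410.7] [384.2 405.1]
vb [427.  444.7] [424.2 442.5]
marked [418.2 550.7] plain [260.8 351.7] car [337.3 447.2] dir [0.6 0.8] -38.3516704385134 gap m-c 131.39765927608005 c-p 122.283169616457
disc 127.51721530164698 0.3364083670896103
pad 0.988792276086563 -0.7600494014839612
w1 34.146189018543105 14.919814758104403
w2 32.16716860576931 -14.891734056214464
w3 -32.27272346863895 15.411096916410651
w4 -34.040634155673445 -15.439177618300752
m1 133.13338228708082 18.992981857497377
m2 129.66193626507928 -20.512663584201817
p1 -122.17931568712558 19.255133434968304
p2 -122.38702354578837 -20.774815161672734
sep -50.58628234206624 57.44050109714818
amb -1.6868349152595377 61.11551607593317
vb 52.009381879581355 71.50830469664562
[195.4 486.9 187.5] [[-0.9  0.4 -0. ]
 [ 0.4  0.9 -0. ]
 [ 0.  -0.  -1. ]]
```

The two views agree to 2–4 mm. The carriage is at (337.5, 447.5), the rail heads 51.65°, and about 72 mm of travel is needed towards the disc. First I turn the tool's y along the rail and close the fingers, staying high.

Call:
arm_command(
  gripper=[0,0,0,0,0],
  dp=[
    [0,0,0],
    [0,0,0],
    [0,0,0],
    [0,0,0],
    [0,0,0],
  ],
  twist=[0.66,0.66,0.66,0.66,0.66],
)

```text
time: 0.78
tool_pos: [195.5, 487.0, 187.7]
tcp_rot: [-3.141, 0.0, 2.47]
contact_force: [-0.5, -0.2, 0.9]
grip_width: 46.5
finger_force: 0.0
```

```bash
cat > go.py <<'E'
from h import *
import sys
o=get_obs();R=Rt(o);t=np.array([float(a) for a in sys.argv[1:4]])
print('t',o['time'],'p',o['tool_pos'].round(1),'yhead',np.degrees(np.arctan2(R[1,1],R[0,1])).round(2),'F',o['contact_force'].round(1),'w',round(o['grip_width'],1))
print('units in tool axes',(R.T@(t-o['tool_pos'])/25).round(3))
E
python3 go.py 337.5 447.5 120
```

```text
t 0.775 p [195.5 487.  187.7] yhead 51.52 F [-0.5 -0.2  0.9] w 46.5
units in tool axes [-5.431  2.299  2.708]
```

Call:
arm_command(
  gripper=[0,0,0,0,0],
  dp=[
    [-0.7,0.3,0],
    [-0.7,0.3,0],
    [-0.7,0.3,0],
    [-0.7,0.3,0],
    [0,0,0],
  ],
  twist=[0,0,0,0,0],
)

```text
time: 1.4
tool_pos: [270.8, 466.7, 187.9]
tcp_rot: [3.142, 0.0, 2.469]
contact_force: [-0.1, 0.8, 0.7]
grip_width: 0.9
finger_force: 0.0
```

```bash
python3 go.py 337.5 447.5 120; python3 -c "
from h import *
cv2.imwrite('pics/s1.png',np.hstack([capture('scene')[60:400,120:520],cv2.resize(capture('wrist'),(453,340))])[:,:800,::-1])"
```

```text
t 1.4 p [270.8 466.7 187.9] yhead 51.49 F [-0.1  0.8  0.7] w 0.9
units in tool axes [-2.566  1.06   2.716]
```

View pics/s1.png

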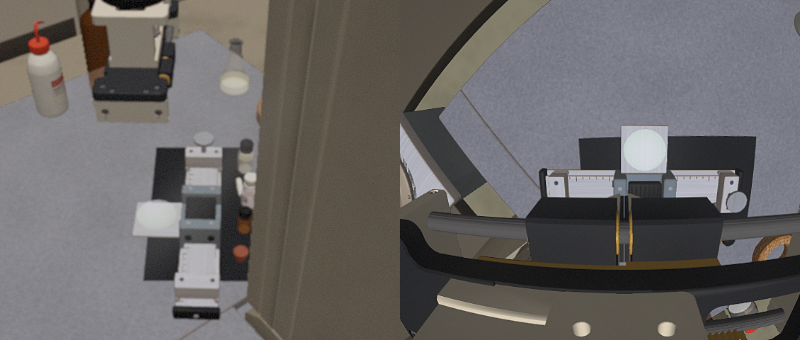

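The scene view shows the gripper upstream of the rail with the post well to its right. The wrist view has the closed fingers at (625,230) and the pad at (645,188), which fits the 65 mm and 27 mm still to go. Continuing to above the pad.

Call:
arm_command(
  gripper=[0,0,0,0,0],
  dp=[
    [-0.64,0.26,0.2],
    [-0.64,0.27,0.5],
    [-0.64,0.27,0.5],
    [-0.64,0.26,0.5],
    [0,0,0],
  ],
  twist=[0,0,0,0,0],
)

```text
time: 2.12
tool_pos: [336.6, 447.1, 143.8]
tcp_rot: [-3.139, -0.0, 2.47]
contact_force: [0.0, 0.0, -0.1]
grip_width: 0.2
finger_force: 0.0
```

```bash
python3 go.py 337.5 447.5 60; python3 -c "
from h import *
a=capture('scene')[120:400,200:430];cv2.imwrite('pics/s2.png',np.hstack([cv2.resize(a,(345,420)),cv2.resize(capture('wrist')[200:480,170:470],(450,420))])[:,:,::-1])"
```

```text
t 2.125 p [336.6 447.1 143.8] yhead 51.5 F [ 0.   0.  -0.1] w 0.2
units in tool axes [-0.02   0.044  3.352]
```

View pics/s2.png

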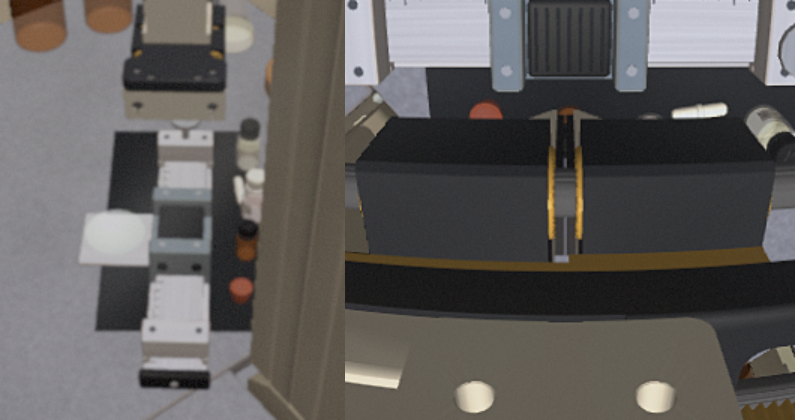

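```bash
python3 -c "
from h import *
c=get_calibration('scene');R=Ro.from_euler('xyz',c['attitude']).as_matrix()
for P in([337,447,144],[337,447,210]):
    q=c['mtx']@R.T@(np.array(P)-c['position']);q=q[:2]/q[2];print(q,(q-[200,120])*1.5)"
```

```text
[319.84208696 218.55407227] [179.76313044 147.8311084 ]
[319.34729848 179.10150379] [179.02094772  88.65225568]
```

Scene view: the near edge of the gripper body hides the fingertips, as the sight line predicts. In the wrist view the pad's middle is about 3 mm further along tool +y. Descending with that correction.

Call:
arm_command(
  gripper=[0,0,0,0,0],
  dp=[
    [0,0.08,0.7],
    [0,0,0.8],
    [0,0,0.8],
    [0,0,0.8],
    [0,0,0.2],
  ],
  twist=[0,0,0,0,0],
)

```text
time: 2.85
tool_pos: [336.1, 449.9, 62.5]
tcp_rot: [-3.14, -0.0, 2.473]
contact_force: [-0.4, -0.4, 0.3]
grip_width: 0.2
finger_force: 0.0
```

```bash
python3 go.py 338.5 448.5 50; python3 -c "
from h import *
cv2.imwrite('pics/w3.png',cv2.resize(capture('wrist')[150:400,150:480],None,fx=2,fy=2)[:,:,::-1])"
```

```text
t 2.85 p [336.1 449.9  62.5] yhead 51.67 F [-0.4 -0.4  0.3] w 0.2
units in tool axes [-0.11   0.018  0.5  ]
```

View pics/w3.png

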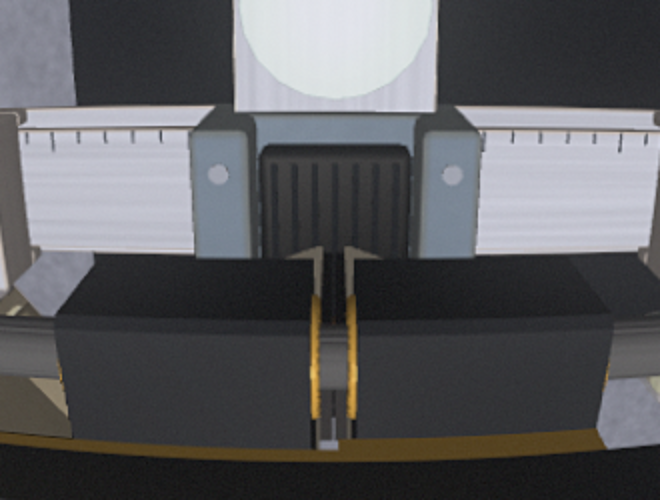

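The carriage is centred on the fingers: walls at 193–478, middle 335.5, against a finger line of 333, less than 1 mm off. Now down to just above the pad, then press in small steps.

Call:
arm_command(
  gripper=[0,0,0,0,0],
  dp=[
    [-0.06,0,0.2],
    [0,0,0.2],
    [0,0,0.1],
    [0,0,0],
    [0,0,0],
  ],
  twist=[0,0,0,0,0],
)

```text
time: 3.52
tool_pos: [338.2, 449.1, 50.7]
tcp_rot: [3.141, 0.0, 2.472]
contact_force: [-0.3, 0.1, -0.4]
grip_width: 0.7
finger_force: 0.0
```

Call:
arm_command(
  gripper=[0,0,0,0,0],
  dp=[
    [0,0,0.08],
    [0,0,0.08],
    [0,0,0],
    [0,0,0],
    [0,0,0],
  ],
  twist=[0,0,0,0,0],
)

```text
time: 4.15
tool_pos: [338.2, 449.0, 46.6]
tcp_rot: [3.141, -0.0, 2.472]
contact_force: [0.2, -1.1, 0.3]
grip_width: 0.7
finger_force: 0.0
```

Call:
arm_command(
  gripper=[0,0,0,0,0],
  dp=[
    [0,0,0.08],
    [0,0,0.06],
    [0,0,0],
    [0,0,0],
    [0,0,0],
  ],
  twist=[0,0,0,0,0],
)

```text
time: 4.78
tool_pos: [338.2, 449.0, 43.1]
tcp_rot: [3.141, -0.0, 2.472]
contact_force: [-0.2, 0.2, -0.1]
grip_width: 0.3
finger_force: 0.0
```

Call:
arm_command(
  gripper=[0,0,0,0,0],
  dp=[
    [0,0,0.05],
    [0,0,0],
    [0,0,0.04],
    [0,0,0],
    [0,0,0],
  ],
  twist=[0,0,0,0,0],
)

```text
time: 5.4
tool_pos: [338.2, 449.0, 40.8]
tcp_rot: [3.142, -0.0, 2.472]
contact_force: [0.5, 0.7, -0.2]
grip_width: 0.3
finger_force: 0.0
```

```bash
python3 go.py 338.5 448.5 40; python3 -c "
from h import *
cv2.imwrite('pics/w4.png',np.hstack([cv2.resize(capture('wrist')[200:360,200:430],(460,320)),cv2.resize(capture('scene')[120:330,260:400],(213,320))])[:,:,::-1])"
```

```text
t 5.4 p [338.2 449.   40.8] yhead 51.62 F [ 0.5  0.7 -0.2] w 0.3
units in tool axes [-0.022 -0.006  0.031]
```

View pics/w4.png

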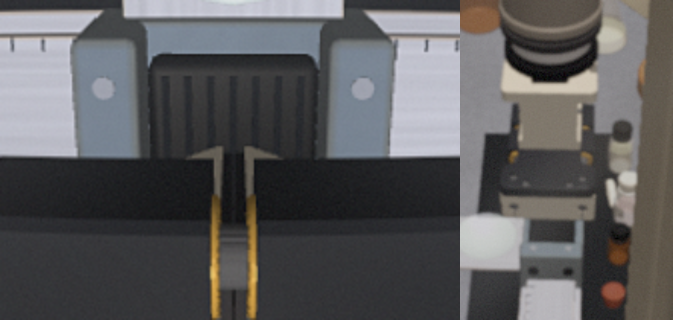

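```bash
python3 -c "
from h import *
c=get_calibration('scene');R=Ro.from_euler('xyz',c['attitude']).as_matrix()
T=Ro.from_euler('xyz',[3.1416,0,2.7598]).as_matrix()
for z in(0,-15,-40):
  for y in(-46,-65):
   for x in(-9.5,9.5):
    q=c['mtx']@R.T@(np.array([195.5,487.1,188])+T@[x,y,z]-c['position']);print(x,y,z,q[:2]/q[2])
o=get_obs();print(o['joint_positions'],o['tau'])
im=cv2.imread('pics/scene0.png')[130:250,140:260];im2=cv2.imread('pics/wrist0.png')[240:400,130:290]
cv2.imwrite('pics/f.png',np.hstack([cv2.resize(im,(400,400),interpolation=2),cv2.resize(im2,(400,400),interpolation=2)]))"
```

```text
-9.5 -46 0 [218.63499144 245.0748514 ]
9.5 -46 0 [202.25141065 248.05208024]
-9.5 -65 0 [220.8672748  256.36011651]
9.5 -65 0 [204.1809125  259.44692347]
-9.5 -46 -15 [217.004854   235.71711889]
9.5 -46 -15 [200.36847726 238.69541833]
-9.5 -65 -15 [219.2395477  246.99300028]
9.5 -65 -15 [202.29087473 250.08252609]
-9.5 -46 -40 [214.17727183 219.48550744]
9.5 -46 -40 [197.10179425 222.46263568]
-9.5 -65 -40 [216.41395606 230.73250709]
9.5 -65 -40 [199.00929849 233.82360024]
[ 7.88918208e-01  5.63299870e-01  1.60950014e+00  4.43532875e-05
  9.68674191e-01 -1.12098440e-01] [-1.64991794e-03 -4.97266817e+01 -2.00200778e+01  6.31210674e-02
  4.60757548e-02 -2.92717607e-05]
```

View pics/f.png

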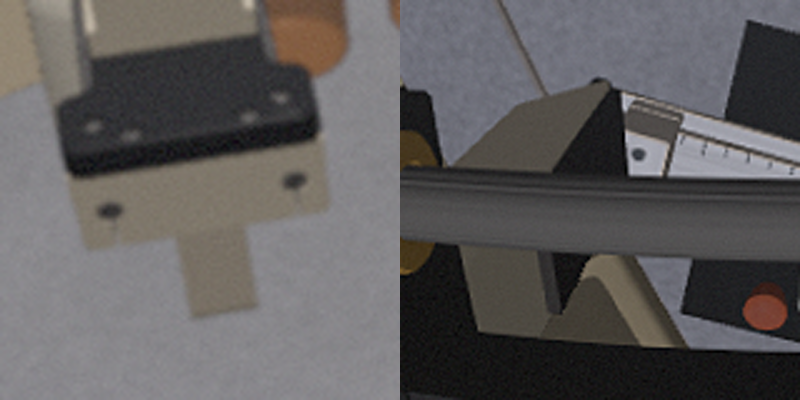

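Fingertip corners from both the scene and wrist views put the physical tips about 40 mm short of the reported TCP. That fits the zero force at a reported z of 40.8, so the tips are really at about z 80. I keep descending in guarded steps and let the force show contact.

Call:
arm_command(
  gripper=[0,0,0,0,0],
  dp=[
    [0,0,0.2],
    [0,0,0.2],
    [0,0,0.2],
    [0,0,0.2],
    [0,0,0],
  ],
  twist=[0,0,0,0,0],
)

```text
time: 6.12
tool_pos: [337.9, 448.7, 20.2]
tcp_rot: [-3.141, -0.0, 2.472]
contact_force: [0.2, -0.2, 0.9]
grip_width: 0.7
finger_force: 0.0
```

```bash
python3 go.py 338.5 448.5 10; python3 -c "
from h import *
cv2.imwrite('pics/w5.png',cv2.resize(capture('wrist')[150:360,180:450],None,fx=2,fy=2)[:,:,::-1])"
```

```text
t 6.125 p [337.9 448.7  20.2] yhead 51.62 F [ 0.2 -0.2  0.9] w 0.7
units in tool axes [-0.024  0.01   0.408]
```

View pics/w5.png

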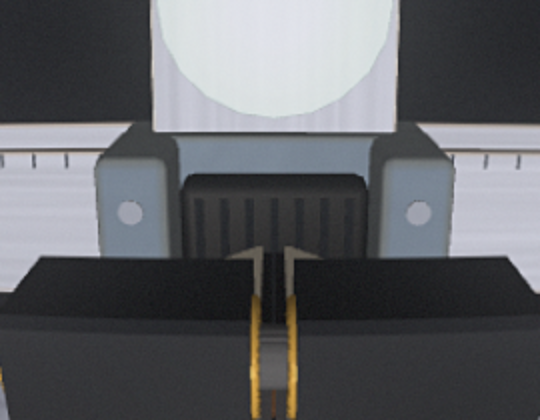

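The wrist view still shows the pad ribs in front of the tips, with no force, and the carriage centred (walls 97–452, finger line 273). Continuing down gently.

Call:
arm_command(
  gripper=[0,0,0,0,0],
  dp=[
    [0,0,0.1],
    [0,0,0.1],
    [0,0,0.05],
    [0,0,0.05],
    [0,0,0],
  ],
  twist=[0,0,0,0,0],
)

```text
time: 6.8
tool_pos: [338.1, 448.9, 13.2]
tcp_rot: [-3.142, -0.0, 2.472]
contact_force: [0.9, 0.1, 0.4]
grip_width: 0.5
finger_force: 0.0
```

Call:
arm_command(
  gripper=[0,0,0,0,0],
  dp=[
    [0,0,0.05],
    [0,0,0.05],
    [0,0,0],
    [0,0,0],
    [0,0,0],
  ],
  twist=[0,0,0,0,0],
)

```text
time: 7.42
tool_pos: [338.1, 449.0, 10.8]
tcp_rot: [3.141, -0.0, 2.472]
contact_force: [-0.2, -0.2, 0.7]
grip_width: 0.5
finger_force: 0.0
```

Call:
arm_command(
  gripper=[0,0,0,0,0],
  dp=[
    [0,0,0.05],
    [0,0,0.05],
    [0,0,0],
    [0,0,0],
    [0,0,0],
  ],
  twist=[0,0,0,0,0],
)

```text
time: 8.05
tool_pos: [338.3, 449.1, 8.9]
tcp_rot: [3.141, 0.0, 2.472]
contact_force: [0.1, -0.3, 5.5]
grip_width: 0.2
finger_force: 2.6
```

Call:
arm_command(
  gripper=[0,0,0,0,0],
  dp=[
    [0,0,0.05],
    [0,0,0.05],
    [0,0,0],
    [0,0,0],
    [0,0,0],
  ],
  twist=[0,0,0,0,0],
)

```text
time: 8.68
tool_pos: [338.7, 449.6, 7.1]
tcp_rot: [3.139, 0.0, 2.472]
contact_force: [-1.6, -0.8, 8.5]
grip_width: 0.2
finger_force: 4.5
```

Contact came at a reported z of about 9.5, as expected. Pressing on until the pad bottoms at about 16–18 N.

Call:
arm_command(
  gripper=[0,0,0,0,0],
  dp=[
    [0,0,0.05],
    [0,0,0.05],
    [0,0,0],
    [0,0,0],
    [0,0,0],
  ],
  twist=[0,0,0,0,0],
)

```text
time: 9.3
tool_pos: [338.8, 449.8, 4.8]
tcp_rot: [3.139, 0.0, 2.472]
contact_force: [-0.6, -0.7, 10.8]
grip_width: -0.0
finger_force: 5.0
```

Call:
arm_command(
  gripper=[0,0,0,0,0],
  dp=[
    [0,0,0.05],
    [0,0,0],
    [0,0,0],
    [0,0,0],
    [0,0,0],
  ],
  twist=[0,0,0,0,0],
)

```text
time: 9.93
tool_pos: [338.9, 449.9, 3.6]
tcp_rot: [3.139, 0.0, 2.472]
contact_force: [-1.1, -0.3, 9.6]
grip_width: 0.6
finger_force: 5.2
```

Call:
arm_command(
  gripper=[0,0,0,0,0],
  dp=[
    [0,0,0.04],
    [0,0,0],
    [0,0,0],
    [0,0,0],
    [0,0,0],
  ],
  twist=[0,0,0,0,0],
)

```text
time: 10.55
tool_pos: [338.9, 449.9, 2.6]
tcp_rot: [3.138, 0.0, 2.472]
contact_force: [-1.4, -1.0, 10.8]
grip_width: 0.2
finger_force: 5.4
```

Call:
arm_command(
  gripper=[0,0,0,0,0],
  dp=[
    [0,0,0.02],
    [0,0,0],
    [0,0,0],
    [0,0,0],
    [0,0,0],
  ],
  twist=[0,0,0,0,0],
)

```text
time: 11.18
tool_pos: [339.2, 450.2, 2.5]
tcp_rot: [3.138, 0.0, 2.472]
contact_force: [-1.5, -0.3, 12.1]
grip_width: 0.3
finger_force: 6.2
```

Call:
arm_command(
  gripper=[0,0,0,0,0],
  dp=[
    [0,0,0.02],
    [0,0,0],
    [0,0,0.02],
    [0,0,0],
    [0,0,0],
  ],
  twist=[0,0,0,0,0],
)

```text
time: 11.8
tool_pos: [339.8, 451.0, 2.4]
tcp_rot: [3.135, 0.0, 2.472]
contact_force: [-1.5, 0.4, 18.9]
grip_width: 0.4
finger_force: 8.7
```

The pad is bottomed at a reported z of 2.4, with 19 N. Pushing along tool +y, slowly at first.

Call:
arm_command(
  gripper=[0,0,0,0,0],
  dp=[
    [0,0.06,0],
    [0,0.1,0],
    [0,0.1,0],
    [0,0.1,0],
    [0,0.1,0],
  ],
  twist=[0,0,0,0,0],
)

```text
time: 12.42
tool_pos: [346.9, 459.9, 2.4]
tcp_rot: [3.136, 0.0, 2.472]
contact_force: [-0.6, -0.3, 17.7]
grip_width: 0.4
finger_force: 8.6
```

Call:
arm_command(
  gripper=[0,0,0,0,0],
  dp=[
    [0,0.15,0],
    [0,0.2,0],
    [0,0.2,0],
    [0,0.2,0],
    [0,0.15,0],
  ],
  twist=[0,0,0,0,0],
)

```text
time: 13.05
tool_pos: [360.9, 477.5, 2.4]
tcp_rot: [3.136, 0.0, 2.472]
contact_force: [-1.6, -1.4, 16.1]
grip_width: 0.3
finger_force: 8.1
```

```bash
python3 go.py 383 505 2.4
python3 - <<'E'
from h import *
im=capture('wrist')[150:240,180:450]
# wall blue-grey mask: columns of carriage walls
h=cv2.cvtColor(im,cv2.COLOR_RGB2HSV);m=((h[...,0]>95)&(h[...,0]<112)&(h[...,1]>45)&(h[...,2]>90))
r=m[75:100].mean(0)>.5;x=np.where(r)[0]+180
print('wall cols',x[:1],x[-1:],'mid',(x[0]+x[-1])/2,[int(a) for a in x[np.where(np.diff(x)>1)]])
E
```

```text
t 13.05 p [360.9 477.5   2.4] yhead 51.63 F [-1.6 -1.4 16.1] w 0.3
units in tool axes [-0.012  1.411  0.009]Traceback (most recent call last):
  File "<stdin>", line 6, in <module>
IndexError: index 0 is out of bounds for axis 0 with size 0
```

The drag is about 2 N along the rail, so the carriage is sliding along with the fingertips. Some 35 mm to go.

Call:
arm_command(
  gripper=[0,0,0,0,0],
  dp=[
    [0,0.2,0.01],
    [0,0.2,0],
    [0,0.2,0.01],
    [0,0.2,0],
    [0,0.15,0],
  ],
  twist=[0,0,0,0,0],
)

```text
time: 13.72
tool_pos: [375.8, 496.4, 2.4]
tcp_rot: [3.135, 0.001, 2.472]
contact_force: [-1.0, -1.4, 17.1]
grip_width: 0.5
finger_force: 8.7
```

Call:
arm_command(
  gripper=[0,0,0,0,0],
  dp=[
    [0,0.05,0],
    [0,0.05,0],
    [0,0.05,0],
    [0,0.05,0],
    [0,0,0],
  ],
  twist=[0,0,0,0,0],
)

```text
time: 14.35
tool_pos: [379.0, 500.3, 2.4]
tcp_rot: [3.135, 0.001, 2.472]
contact_force: [-0.8, -1.0, 16.1]
grip_width: 0.5
finger_force: 8.4
```

Call:
arm_command(
  gripper=[0,0,0,0,0],
  dp=[
    [0,0.05,0],
    [0,0.05,0],
    [0,0.05,0],
    [0,0.05,0],
    [0,0,0],
  ],
  twist=[0,0,0,0,0],
)

```text
time: 14.98
tool_pos: [382.1, 504.2, 2.4]
tcp_rot: [3.135, 0.001, 2.472]
contact_force: [-0.8, -0.4, 17.0]
grip_width: 0.5
finger_force: 8.3
```

Call:
arm_command(
  gripper=[0,0,0,0,0],
  dp=[
    [0,0.05,0],
    [0,0.05,0],
    [0,0.05,0],
    [0,0,0],
    [0,0,0],
  ],
  twist=[0,0,0,0,0],
)

```text
time: 15.6
tool_pos: [382.5, 504.7, 2.4]
tcp_rot: [3.141, 0.001, 2.472]
contact_force: [-5.3, -8.1, 23.1]
grip_width: 0.3
finger_force: 11.6
```

The carriage stopped moving (only 0.6 mm gained on 3.75 mm commanded) and the push rose to about 9.7 N, after about 69 mm of travel. So it is at the stop. I ease the push a little, then lift straight up.

Call:
arm_command(
  gripper=[0,0,0,0,0],
  dp=[
    [0,-0.03,0],
    [0,-0.03,0],
    [0,0,-0.05],
    [0,0,-0.1],
    [0,0,-0.1],
  ],
  twist=[0,0,0,0,0],
)

```text
time: 16.23
tool_pos: [382.4, 504.7, 7.1]
tcp_rot: [3.139, 0.0, 2.472]
contact_force: [-0.7, -0.7, 9.2]
grip_width: 0.3
finger_force: 4.5
```

Call:
arm_command(
  gripper=[0,0,0,0,0],
  dp=[
    [0,0,-0.1],
    [0,0,-0.1],
    [0,0,-0.2],
    [0,0,-0.2],
    [0,0,-0.2],
  ],
  twist=[0,0,0,0,0],
)

```text
time: 16.85
tool_pos: [381.6, 503.8, 25.5]
tcp_rot: [-3.142, -0.0, 2.472]
contact_force: [0.2, -0.1, -0.2]
grip_width: 0.4
finger_force: 0.0
```

Call:
arm_command(
  gripper=[0,0,0,0,0],
  dp=[
    [0,0,-0.6],
    [0,0,-0.8],
    [0,0,-0.8],
    [0,0,-0.8],
    [0,0,-0.5],
  ],
  twist=[0,0,0,0,0],
)

```text
time: 17.48
tool_pos: [382.0, 504.3, 114.8]
tcp_rot: [3.139, 0.0, 2.472]
contact_force: [0.5, 0.7, -0.0]
grip_width: 0.8
finger_force: 0.0
```

Call:
arm_command(
  gripper=[0,0,0,0,0],
  dp=[
    [0.5,-0.2,-0.6],
    [0.8,-0.3,-0.6],
    [0.8,-0.3,-0.4],
    [0.8,-0.3,0],
    [0.5,-0.2,0],
  ],
  twist=[0,0,0,0,0],
)

```text
time: 18.1
tool_pos: [292.6, 531.5, 152.4]
tcp_rot: [-3.141, -0.0, 2.473]
contact_force: [0.5, 0.3, -0.4]
grip_width: 0.3
finger_force: 0.0
```

Clear now. I check the carriage's position by masking the blue-grey walls before and after, and check that the vials are unmoved by image difference.

Run:
```python
from h import *
u=np.array([.6206,.7841])
for n in('top','scene'):
    new=np.ascontiguousarray(capture(n)[:,:,::-1]);cv2.imwrite(f'pics/{n}_end.png',new);old=cv2.imread(f'pics/{n}0.png')
    x0,x1,y0,y1=(270,420,190,330) if n=='top' else (285,345,185,385)
    for nm,im in(('old',old),('new',new)):
        h=cv2.cvtColor(im,cv2.COLOR_BGR2HSV);m=((h[...,0]>92)&(h[...,0]<112)&(h[...,1]>50)&(h[...,2]>110)).astype(np.uint8)
        k=np.zeros_like(m);k[y0:y1,x0:x1]=m[y0:y1,x0:x1]
        c,l,s,ce=cv2.connectedComponentsWithStats(k)
        print(n,nm,[(int(s[i,4]),ce[i].round(1),cast(n,ce[i],52)[:2].round(1),(cast(n,ce[i],52)[:2]@u).round(1)) for i in range(1,c) if s[i,4]>50])
    d=cv2.absdiff(old,new).max(2)
    for q,uv in dict(top={'va':(309.7,196),'vc':(343.5,194),'vb':(342,213),'bk':(368,206),'amb':(359.7,236),'sep':(378.8,254),'bar':(325,214),'disc':(290,218)},scene={'va':(366,215),'vb':(370,245),'amb':(364,278),'sep':(361,312)})[n].items():
        a,b=int(uv[0]),int(uv[1]);print(q,d[b-6:b+7,a-6:a+7].mean().round(1),end=' ')
    print()
print('m@u',np.array([418.2,550.7])@u,'disc@u',np.array([416.7,547])@u)
```

```text
top old []
top new []
va 8.8 vc 4.8 vb 4.6 bk 3.7 amb 4.6 sep 19.7 bar 8.1 disc 64.7 
scene old []
scene new []
va 3.5 vb 3.2 amb 7.6 sep 4.5 
m@u 691.33879 disc@u 687.50672
```

Run:
```python
from h import *
u=np.array([.6206,.7841])
hs=lambda im:cv2.cvtColor(cv2.GaussianBlur(im,(3,3),0),cv2.COLOR_BGR2HSV)
print(hs(cv2.imread('pics/scene0.png'))[[284,250,284],[322,322,310]],hs(cv2.imread('pics/top0.png'))[[251,268],[327,355]])
# profile along the rail's centre line at z=52 offset toward -x of the pad by 0: sample scene pictures at wall tops
for n in('scene','top'):
  c=get_calibration(n);R=Ro.from_euler('xyz',c['attitude']).as_matrix()
  for s in('0','_end'):
    H=hs(cv2.imread(f'pics/{n}{s}.png'));out=[]
    for t in range(-60,125,4):
        p=np.r_[np.array([337.4,447.4])+u*t,52];q=c['mtx']@R.T@(p-c['position']);q=(q[:2]/q[2]).round().astype(int)
        out.append(f"{t}:{H[q[1],q[0],1]}/{H[q[1],q[0],2]}")
    print(n,s,' '.join(out))
```

```text
[[103  26 138]
 [106  20 138]
 [108  21 143]] [[104  48 191]
 [104  48 190]]
scene 0 -60:3/80 -56:3/81 -52:0/81 -48:3/83 -44:0/87 -40:19/131 -36:26/140 -32:24/140 -28:22/138 -24:19/110 -20:0/59 -16:9/56 -12:9/58 -8:0/58 -4:4/60 0:9/60 4:4/60 8:4/60 12:4/61 16:0/63 20:3/82 24:5/103 28:16/131 32:24/140 36:22/139 40:20/138 44:8/155 48:3/178 52:1/179 56:3/180 60:3/180 64:1/180 68:1/180 72:3/180 76:3/180 80:5/162 84:21/122 88:24/117 92:26/119 96:25/123 100:27/122 104:22/128 108:5/167 112:3/177 116:6/136 120:14/112 124:18/101
scene _end -60:6/182 -56:7/182 -52:4/181 -48:6/182 -44:4/181 -40:6/181 -36:6/181 -32:4/181 -28:4/181 -24:4/181 -20:6/181 -16:4/180 -12:6/181 -8:4/180 -4:6/163 0:2/105 4:3/86 8:0/87 12:0/87 16:3/89 20:3/90 24:3/92 28:9/111 32:19/134 36:22/137 40:22/138 44:19/133 48:14/94 52:4/62 56:8/62 60:0/60 64:9/60 68:9/60 72:4/59 76:4/57 80:9/57 84:14/56 88:4/61 92:3/80 96:10/106 100:21/133 104:24/137 108:24/136 112:17/136 116:7/117 120:14/107 124:18/99
top 0 -60:7/241 -56:7/241 -52:7/241 -48:8/242 -44:7/240 -40:30/184 -36:49/191 -32:48/191 -28:47/190 -24:37/137 -20:26/87 -16:7/75 -12:7/76 -8:0/80 -4:3/76 0:3/78 4:3/78 8:3/76 12:3/75 16:3/78 20:11/72 24:30/93 28:35/168 32:47/189 36:48/191 40:41/187 44:19/203 48:6/244 52:7/245 56:7/245 60:7/245 64:7/245 68:7/245 72:8/245 76:8/244 80:7/243 84:8/243 88:7/241 92:8/241 96:9/239 100:9/238 104:9/238 108:9/237 112:6/175 116:2/158 120:19/201 124:22/216
top _end -60:13/60 -56:28/92 -52:41/124 -48:37/130 -44:43/130 -40:45/136 -36:43/131 -32:45/136 -28:44/133 -24:47/140 -20:46/144 -16:44/139 -12:45/136 -8:47/151 -4:48/148 0:49/151 4:47/148 8:48/155 12:47/158 16:48/155 20:48/158 24:46/143 28:23/67 32:15/67 36:11/67 40:19/68 44:18/69 48:15/69 52:22/71 56:46/116 60:48/134 64:47/136 68:45/129 72:48/134 76:47/146 80:43/141 84:44/146 88:41/142 92:43/148 96:44/158 100:41/154 104:41/155 108:40/152 112:42/168 116:42/162 120:45/166 124:45/154
```

Walls shifted by about 70.5 mm, matching the tool's travel. To make sure no gap is left at the stop, I sample an intensity profile along the rail's -x side from the wrist camera, which sees it from that side.

Run:
```python
from h import *
u=np.array([.6206,.7841]);nx=np.array([.7841,-.6206])
o=get_obs();im=capture('wrist');c=get_calibration('wrist');M=c['mount'];Rw=Rt(o)
cv2.imwrite('pics/wend.png',im[:,:,::-1])
def pj(P):
    q=M[:3,:3].T@(Rw.T@(P-o['tool_pos'])-M[:3,3]);r=np.hypot(*q[:2]);th=np.arctan2(r,q[2])
    return c['mtx'][:2,2]+c['mtx'][0,0]*th*q[:2]/r
H=cv2.cvtColor(im,cv2.COLOR_RGB2HSV)
for z,x in((34,-29),(26,-29),(42,-20),(42,0)):
    l=[]
    for t in range(96,150,2):
        p=pj(np.r_[np.array([337.4,447.4])+u*t+nx*x,z]).round().astype(int)
        l.append(f"{t}:{H[p[1],p[0],1]}/{H[p[1],p[0],2]}" if 0<=p[0]<640 and 0<=p[1]<480 else '-')
    print(z,x,p,' '.join(l))
```

```text
34 -29 [433 281] 96:19/40 98:26/40 100:39/39 102:25/41 104:20/38 106:21/37 108:13/40 110:35/36 112:7/35 114:21/36 116:39/33 118:29/35 120:14/36 122:8/32 124:23/33 126:41/31 128:23/33 130:21/36 132:15/33 134:9/30 136:44/35 138:46/33 140:16/31 142:17/30 144:46/33 146:44/35 148:9/30
26 -29 [431 278] 96:12/42 98:16/48 100:13/40 102:19/41 104:12/43 106:12/41 108:18/43 110:6/40 112:14/37 114:15/52 116:13/40 118:21/36 120:14/37 122:15/33 124:23/34 126:0/31 128:8/31 130:43/30 132:45/34 134:43/30 136:16/32 138:40/32 140:4/63 142:13/100 144:18/29 146:26/30 148:17/30
42 -20 [435 294] 96:20/39 98:14/36 100:18/29 102:14/37 104:8/33 106:15/34 108:27/38 110:8/34 112:25/31 114:15/33 116:16/31 118:33/31 120:40/32 122:54/33 124:31/33 126:41/31 128:25/31 130:16/31 132:15/33 134:9/29 136:41/31 138:54/33 140:31/33 142:26/30 144:28/27 146:47/27 148:40/32
42 0 [432 313] 96:23/44 98:51/40 100:32/40 102:28/45 104:24/42 106:23/44 108:28/45 110:24/43 112:23/45 114:7/37 116:28/45 118:7/38 120:37/48 122:13/39 124:6/42 126:33/47 128:22/46 130:22/46 132:32/40 134:19/41 136:39/46 138:26/39 140:26/40 142:23/45 144:18/43 146:34/38 148:0/39
```

The gripper's own body occludes that view. I'll move further off to the -x side and sample again.

Call:
arm_command(
  gripper=[0,0,0,0,0],
  dp=[
    [0.6,-0.3,-0.2],
    [0.8,-0.3,-0.3],
    [0.8,-0.3,-0.3],
    [0.8,-0.3,-0.2],
    [0.4,-0.2,0],
  ],
  twist=[0,0,0,0,0],
)

```text
time: 18.88
tool_pos: [204.7, 557.3, 178.5]
tcp_rot: [3.14, -0.0, 2.473]
contact_force: [-0.2, -0.4, -0.8]
grip_width: 0.4
finger_force: 0.0
```

Run:
```python
from h import *
u=np.array([.6206,.7841]);nx=np.array([.7841,-.6206])
o=get_obs();c=get_calibration('wrist');M=c['mount'];Rw=Rt(o)
W=capture('wrist');T=capture('top');S=capture('scene');print(o['time'],o['tool_pos'])
def pw(P):
    q=M[:3,:3].T@(Rw.T@(P-o['tool_pos'])-M[:3,3]);r=np.hypot(*q[:2]);th=np.arctan2(r,q[2])
    return c['mtx'][:2,2]+c['mtx'][0,0]*th*q[:2]/r
def pc(n):
    k=get_calibration(n);R=Ro.from_euler('xyz',k['attitude']).as_matrix()
    def f(P): q=k['mtx']@R.T@(P-k['position']);return q[:2]/q[2]
    return f
for nm,im,f,L in(('wrist',W,pw,((34,-29),(42,-20))),('top',T,pc('top'),((42,-20),(42,18),(20,-22)))):
  H=cv2.cvtColor(im,cv2.COLOR_RGB2HSV)
  for z,x in L:
    l=[]
    for t in range(96,152,2):
        p=f(np.r_[np.array([337.4,447.4])+u*t+nx*x,z]).round().astype(int)
        l.append(f"{t}:{H[p[1],p[0],1]}/{H[p[1],p[0],2]}" if 0<=p[0]<640 and 0<=p[1]<480 else '-')
    print(nm,z,x,p,' '.join(l))
o0=cv2.imread('pics/scene0.png')[:,:,::-1];t0=cv2.imread('pics/top0.png')[:,:,::-1]
for q,(a,b) in {'va':(310,196),'vc':(343,194),'vb':(342,213),'bk':(368,206),'amb':(360,236),'sep':(379,254),'bar':(325,214),'disc':(290,218)}.items():
    print(q,cv2.absdiff(T,t0)[b-5:b+6,a-5:a+6].mean().round(1),end=' ')
```

```text
18.875 [204.68196759 557.25706559 178.46353615]
wrist 34 -29 [448 342] 96:30/43 98:27/47 100:27/48 102:22/47 104:27/47 106:27/48 108:31/49 110:12/44 112:28/45 114:28/46 116:17/44 118:22/46 120:22/47 122:28/46 124:18/43 126:6/41 128:11/45 130:0/41 132:11/46 134:22/46 136:17/45 138:26/49 140:16/49 142:15/51 144:33/46 146:17/45 148:22/47 150:36/49
wrist 42 -20 [449 353] 96:27/48 98:24/43 100:16/48 102:29/44 104:17/46 106:23/45 108:23/45 110:28/46 112:30/43 114:17/45 116:12/43 118:10/49 120:17/45 122:6/42 124:16/49 126:23/44 128:12/42 130:17/45 132:24/43 134:36/43 136:27/47 138:11/47 140:18/43 142:6/46 144:6/45 146:21/49 148:22/46 150:23/45
top 42 -20 [276 222] 96:23/113 98:18/139 100:18/139 102:37/184 104:46/190 106:45/193 108:41/194 110:41/194 112:46/194 114:48/193 116:19/146 118:17/205 120:3/237 122:7/243 124:7/243 126:19/216 128:25/164 130:34/119 132:34/175 134:8/244 136:8/244 138:6/245 140:5/247 142:8/235 144:19/131 146:19/131 148:7/75 150:7/76
top 42 18 [288 207] 96:15/84 98:12/125 100:23/166 102:38/183 104:44/192 106:34/195 108:26/214 110:28/211 112:38/196 114:43/194 116:17/153 118:3/232 120:3/232 122:9/237 124:9/237 126:18/221 128:28/137 130:28/137 132:18/194 134:16/225 136:11/232 138:11/232 140:5/237 142:5/149 144:16/180 146:17/75 148:17/75 150:0/79
top 20 -22 [277 224] 96:35/123 98:41/181 100:34/128 102:18/145 104:30/178 106:40/191 108:45/194 110:44/191 112:46/192 114:47/196 116:45/193 118:46/192 120:0/143 122:0/143 124:6/238 126:8/243 128:6/243 130:7/243 132:10/236 134:28/172 136:9/240 138:7/246 140:7/245 142:6/245 144:2/241 146:8/224 148:5/234 150:15/101
va 1.7 vc 1.7 vb 1.2 bk 0.8 amb 2.3 sep 2.3 bar 1.6 disc 2.1
```

The top view is now clear. The carriage wall ends at about 115.5 mm, a dark bumper line about 2 mm wide follows, and the stop block starts at 117.5 and is 24 long. So the carriage rests against the stop with no gap. The bystanders' pixels are unchanged, so I'm handing in.

```bash
python3 -c "
from plant import *
print(close_job())"
```

```text
the job is handed in; nothing more can be done
None
```

The carriage rests against the marked stop, the pad was let up so the brake can hold (I did not test that), the small things beside the rail are unmoved, and the arm is clear; the job was handed in at about 19 s.

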